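# Vent the cooling chamber and load the wrongly shelved sample tray

## Robot

A 6-joint arm with a two-finger parallel gripper is mounted at the origin on the work surface. World frame = base frame: x ahead of the robot, y to its left, z up, the work surface at z = 0. Lengths are in m, angles in degrees, forces in N, time in s.
With the tool pointing down it reaches from about 0.35 to 0.875 m from the base axis. Payload 4.2 kg.
Tool frame: the origin (TCP) lies midway between the tips of the shut fingers; the grasp point (between the pads) lies 19 mm behind it; z points along the fingers, y is the line along which they close (so a half turn about z gives the same grasp; the last joint's range is limited). The gripper opens to 87 mm and grips with 3 to 60 N. Pads are 19 mm wide; open, the fingers measure 117 mm over their backs; the gripper's body (75 mm by 190 mm) begins 51 mm behind the grasp point.
Start: joints at [-51.016, 22.042, 0.453, 0, -68.411, -14.817], TCP at [0.256, -0.57, 0.223] pointing down, gripper open.
Joint ranges: [-179.83, 179.83], [-69.29, 118.12], [-61.27, 80.66], [-181.25, 117.63], [-171.15, -9.14], [-177.46, 177.46]. Speed limits (degrees/s): [159.86, 159.86, 180, 180, 180, 180].

## Interface

Orientations are given as [roll, pitch, yaw] about the fixed x, y, z axes, in that order (R = Rz(yaw) Ry(pitch) Rx(roll)).
In Python, from workcell import env gives the robot as it stands. The module is installed in compiled form; this text tells all that it offers. Calls block until the motion is done:
- env.goto(position, orientation): joint-space move of the TCP to a pose.
- env.move_straight(position, rotation=None, rate=0.15, force_limit=None): straight line of the TCP; rotation=None keeps the orientation; rate is the mean speed in m/s. With force_limit (N) it stops when the force on the tool has changed by that much, and returns True; else False.
- env.set_joints(angles): joint-space move.
- env.gripper_to(opening, grasp_force=None): opening from 0.0 (shut) to 1.0 (fully open); grasp_force is the grip in N (None keeps the last); returns when the fingers have stopped.
- env.dwell(seconds).
- env.inverse_kinematics(position, orientation): joint angles nearest the present ones, or None.
- env.read_state(): the state.
- env.grab_frame(name): name is "scene" or "top" or "wrist"; returns a dict with "image" (420x560x3 uint8, blue, green, red), "fx", "fy", "cx", "cy" (pixels), "position" and "orientation" of the camera in the world. Camera axes: x right, y up, looking along -z (the intrinsics and any distortion apply to the point x, -y, -z); pixel columns grow to the right and rows downward; lengths in m; the calibration is good to about 2 mm. A picture is of the moment at which its call begins. There is no depth.
A pose or a line that the arm cannot do raises env.Unreachable and nothing moves.
- env.close_job(): hands the job in; it is judged then, once.
Trained networks look in a picture, given as the dict that the camera call returned (one of the last four; its "shot" number tells which), for a name from the list of things; names that differ only in an ending like _2 or _b are one class to them, and where a whole thing is asked for, a point or a joint stands for the part that bears it (a point fixed in the world has none). Each returns a list of dicts, best first, with "score" (0 to 1); they miss things now and then, are a little off and sometimes report something else, mostly with a low value. They report only what shows in the picture. A call takes as long as a camera call.
- env.search_frame(picture, thing): "xyz" ([x, y, z] in m, in world coordinates, good to about 4 mm: the middle of the surface that is visible of it).
- env.trace(picture, thing): "mask" (420x560 bool, what is visible of it).
The state is a dict: "clock": time; "joint_positions": joint angles; "qvel": joint speeds; "joint_torque": joint torques, N m; "position": TCP position; "tool_rot": TCP orientation; "force": force on the tool from outside, world axes, zero at the start; "wrist_torque": the same for the moment, N m; "opening": opening from 0.0 (shut) to 1.0 (fully open); "finger_force": force on a finger pad.
Only numpy, scipy, OpenCV 4.12 (cv2) and the standard library are available. Lean on these libraries where they do the work, as an engineer would, in place of code of your own. Each camera call takes 0.05 s, during which the arm holds its last target. There are 200 camera calls.

## Task

Raise the stiff lid of the cooling chamber to the 60 degree venting position, let go of it, and then load the sample tray: it was pushed handle first under the control unit's riser, and it must lie in the chamber with its sample block at the back and its blue handle sticking out of the open front. Keep the tray roughly level, never open the lid past 75 degrees, and leave the other things on the bench where they are.

Things in the scene. Friction and masses are not known exactly. Their poses are not given: they have to be found in the camera images.
- cooler: Fixed grey cooling chamber with a steel lid, case 160 (x) x 150 (y) x 85 mm high. Origin: centre of its underside; the open front (no wall) faces its -x, roughly the robot. Floor 20 mm above the bench, from x = -80 (front) to the back wall's face at x = +50 mm; 84 mm wide between the side walls (33 mm thick, tops at z = 85 mm). Angle scale on the +y side, green mark at 60 degrees.
- lid (a joint): Angle of the chamber's lid in rad: 0 closed (level), grows as the front edge rises; it stays where it is left (stiff friction hinge, about 6 N at the grip). 60 degrees = 1.047. The lid is a steel plate 130 long x 146 wide x 12 mm, hinged on the back wall, reaching forward to the open front.
- lid_hinge (a point): Middle of the lid's hinge axis (which is parallel to the chamber's y axis), fixed on the chamber at x = +50, z = 91 mm. Its axes are the chamber's.
- lid_grip (a point): Centre of the lid's black T-grip: a round bar 18 mm in diameter and 40 mm long, parallel to the hinge, on a 14 mm wide, 8 mm thick neck. It lies 175 mm from the hinge axis and 45 mm beyond the lid's front edge, in the lid's mid-plane. Its axes turn with the lid: -x points from the hinge to the grip.
- tray: Sample tray: aluminium plate 180 (x) x 56 (y) x 8 mm, about 0.28 kg, with a terracotta sample block near its +x end and a blue handle near its -x end, both fixed on it. Origin: centre of its underside. It starts flat on the bench, handle end under the riser, about 80 to 95 mm of the block end sticking out in front.
- tray_block (a point): Centre of the sample block, 50 (x) x 40 (y) x 25 mm, top at 33 mm above the tray's underside; at x = +55, z = 20 mm in the tray's frame. The block ends 10 mm from the tray's +x end.
- tray_handle (a point): Centre of the blue handle, an upright rib 44 (x) x 16 (y) x 27 mm, top at 35 mm above the tray's underside; at x = -65, z = 22 mm in the tray's frame.
- riser: Fixed dark steel riser with a black furnace control unit on it. Origin: on the bench. In its frame it spans x from -25 (front, roughly towards the robot) to +135 mm and y +-110 mm; its deck's underside is 55 mm above the bench, its side legs are 12 mm thick, and the control unit reaches 152 mm high (its front at x = -10 mm).
- crucible: Bystander: white ceramic crucible, 66 mm in diameter, 65 mm high; origin at the centre of its underside.
- wash_bottle: Bystander: white bottle with blue cap, 64 mm in diameter, 170 mm high; origin at the centre of its underside.
- amber_jar: Bystander: amber jar, 80 mm in diameter, 110 mm high; origin at the centre of its underside.
- beaker: Bystander: clear plastic beaker, 76 mm in diameter, 100 mm high; origin at the centre of its underside.
- wrench: Bystander: steel wrench 170 mm long (8 mm high, 40 mm wide) lying flat on the bench between chamber and riser; origin under its middle, its x axis along it.
- firebrick: Bystander: cream firebrick offcut 40 x 40 x 45 mm standing beside the tray in front of the riser; origin at the centre of its underside.
- dish: Bystander: white ceramic dish, 90 mm in diameter, 30 mm high, on top of the control unit; origin at the centre of its underside.

How it is judged:
By the outcome, as a careful person would: the job done as asked, in the order asked, and still so for the second after the job is handed in, with the robot touching nothing.
It also fails if it takes over 69 s, if anything falls off the work surface, if the arm or the gripper's body presses on something with over 40 N, if the wrist force passes 120 N, or if a joint passes its speed limit or range.

## Working session

There is one attempt and no reset: what is moved stays moved. The work goes in short steps, each a Python script; the robot and the scene stay as the last script left them, time stands still between calls to the robot, and variables do not carry over. Pictures are saved under pics/ and viewed, at most 11 in all, crops included, and the job is handed in when it is done.

```bash
mkdir -p pics; python3 - <<'E'
from workcell import env
import cv2,numpy as np
ims=[]
for c in ["scene","top"]:
    f=env.grab_frame(c); ims.append(f)
    cv2.imwrite(f"pics/{c}0.png",f["image"])
    print(c,f["fx"],f["cx"],f["cy"],f["position"],f["orientation"],[k for k in f])
    for t in ["cooler","lid","lid_grip","tray","tray_block","tray_handle","riser","wrench","firebrick","crucible","wash_bottle","amber_jar","beaker","dish"]:
        r=env.search_frame(f,t)
        print(t,[(np.round(x["xyz"],3).tolist(),round(x["score"],2)) for x in r[:2]])
print(env.read_state())
E
```

```text
scene 427.17484285060635 281.13607421716387 214.1170258594034 [ 1.61693101 -0.58736803  0.9105595 ] [56.44704241  0.29216632 61.14514427] ['image', 'fx', 'fy', 'cx', 'cy', 'position', 'orientation', 'shot']
cooler [([0.696, -0.213, 0.08], 0.8)]
lid [([0.557, -0.009, 0.003], 0.6), ([0.639, -0.215, 0.095], 0.59)]
lid_grip [([0.641, -0.215, 0.095], 0.65)]
tray []
tray_block []
tray_handle []
riser [([0.723, 0.16, 0.116], 0.67)]
wrench [([0.559, -0.008, 0.004], 0.76)]
firebrick []
crucible [([0.416, -0.009, 0.045], 0.82)]
wash_bottle [([0.643, -0.214, 0.097], 0.22), ([0.723, 0.161, 0.117], 0.17)]
amber_jar [([0.458, -0.518, 0.07], 0.93), ([0.698, -0.216, 0.082], 0.65)]
beaker [([0.47, 0.494, 0.08], 0.78)]
dish [([0.664, 0.258, 0.171], 0.61)]
top 399.2228292479741 279.6534795027193 205.38154897656526 [ 4.81821861e-01 -9.99264859e-04  1.29352655e+00] [ 4.66094357e+00  4.25927396e-02 -8.99105506e+01] ['image', 'fx', 'fy', 'cx', 'cy', 'position', 'orientation', 'shot']
cooler [([0.651, -0.202, 0.094], 0.91)]
lid [([0.637, -0.213, 0.096], 0.8)]
lid_grip [([0.639, -0.209, 0.095], 0.77)]
tray [
[... 526 characters left out ...]
 0.59)]
{'clock': 1.5, 'joint_positions': array([-5.10163981e+01,  2.20431766e+01,  4.52641043e-01,  1.70305775e-04,
       -6.84091470e+01, -1.48185667e+01]), 'qvel': array([-0.08286265, -0.08857538, -0.0289015 , -0.01438284,  0.2421629 ,
        0.0358072 ]), 'joint_torque': array([-1.78833470e-04, -3.90465224e+01,  1.87620109e+01,  4.22438577e+00,
        1.53791858e-02, -3.73182871e-06]), 'position': array([ 0.2558944 , -0.5702041 ,  0.22253483]), 'tool_rot': array([-1.79999653e+02, -7.18896602e-05, -1.55834902e+02]), 'force': array([ 0.32971475, -0.58403666, -0.2137838 ]), 'wrist_torque': array([ 0.01614874,  0.00123798, -0.02292542]), 'finger_force': 0.0, 'opening': 0.9989217858791802}
```

View pictures.

View pics/scene0.png

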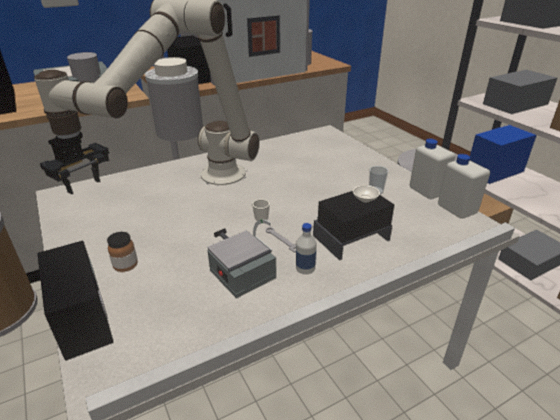

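View pics/top0.png

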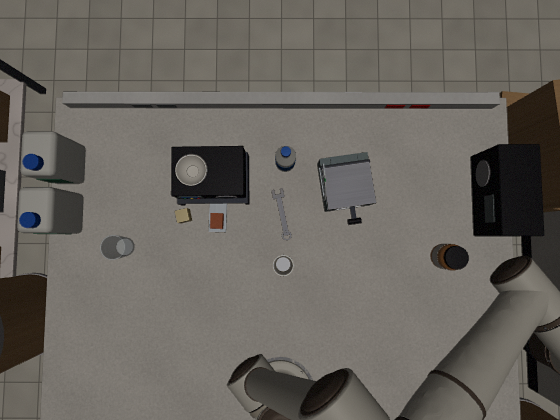

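```bash
cat > h.py <<'E'
from workcell import env
import numpy as np, cv2, pickle
from scipy.spatial.transform import Rotation as Ro
def ray(f,u,v):
    R=Ro.from_euler('xyz',f["orientation"],degrees=True).as_matrix()
    d=R@np.array([(u-f["cx"])/f["fx"],-(v-f["cy"])/f["fy"],-1.0]); return np.array(f["position"]),d
def onplane(f,u,v,z):
    p,d=ray(f,u,v); return p+d*(z-p[2])/d[2]
def rect(f,thing,z,score=0.3):
    r=env.trace(f,thing)
    if not r: return None
    m=r[0]["mask"].astype(np.uint8); c=max(cv2.findContours(m,0,2)[0],key=cv2.contourArea)[:,0]
    w=np.array([onplane(f,u,v,z)[:2] for u,v in c])*1000
    (cx,cy),(a,b),t=cv2.minAreaRect(w.astype(np.float32))
    return round(r[0]["score"],2),[round(float(x),1) for x in (cx,cy,a,b,t)]
def S(f,t):
    return t,[(np.round(x["xyz"],4).tolist(),round(x["score"],2)) for x in env.search_frame(f,t)[:2]]
E
python3 - <<'E'
from h import *
f=env.grab_frame("top")
for t,z in [("lid",.097),("tray_block",.033),("tray",.008),("firebrick",.045),("riser",.15)]: print(t,rect(f,t,z))
env.goto([0.42,-0.21,0.30],[180,0,0])
print(env.read_state()["joint_positions"].round(1))
f=env.grab_frame("wrist"); cv2.imwrite("pics/w1.png",f["image"]); print(f["fx"],f["position"],f["orientation"])
for t in ["cooler","lid","lid_grip"]: print(S(f,t))
print(rect(f,"lid",.097),rect(f,"lid_grip",.1))
for y in (0,180):
    print(y,[env.inverse_kinematics(p,[180,0,y]) for p in ([.54,.2,.1],[.42,.2,.1],[.52,.2,.1],[.4,.2,.1],[.4,-.21,.1],[.54,-.21,.1])])
env.goto([0.42,0.2,0.30],[180,0,0])
f=env.grab_frame("wrist"); cv2.imwrite("pics/w2.png",f["image"]); print(f["position"],f["orientation"])
for t in ["tray","tray_block","riser","firebrick"]: print(S(f,t))
print(rect(f,"tray_block",.033),rect(f,"tray",.008))
print(env.read_state()["clock"])
E
```

```text
lid (0.66, [614.7, -211.2, 180.1, 146.4, 7.9])
tray_block (0.94, [544.4, 198.1, 89.0, 57.0, 0.7])
tray (0.68, [547.3, 202.1, 87.5, 58.2, 0.7])
firebrick (0.66, [622.2, -221.0, 187.7, 148.7, 6.7])
riser (0.8, [665.0, 202.9, 170.2, 223.5, 1.0])
[ -6.7   3.7 -12.5   0.  -73.8  96.6]
369.0563327370175 [ 0.49426984 -0.20978505  0.460653  ] [-1.60203253e+01 -1.43514680e-02 -9.00938862e+01]
('cooler', [([0.5809, -0.2105, 0.0984], 0.87)])
('lid', [([0.5695, -0.2125, 0.0997], 0.8), ([0.5823, -0.2118, 0.0961], 0.41)])
('lid_grip', [([0.5826, -0.2134, 0.0956], 0.68), ([0.3949, 0.0022, 0.0388], 0.55)])
(0.66, [553.3, -213.2, 143.4, 65.3, 89.9]) (0.56, [552.8, -212.3, 142.1, 64.8, 89.9])
0 [array([ 3.64344389e+01,  2.39652704e+01, -1.58949995e+01,  2.54444375e-14,
       -5.01397301e+01,  5.35655611e+01]), array([ 4.55546350e+01,  1.44996473e+01, -3.10384344e+01,  2.54444375e-14,
       -4.44619183e+01,  4.44453650e+01]), array([ 3.77054368e+01,  2.23880960e+01, -1.85638780e+01,  2.54444375e-14,
       -4.90480260e+01,  5.22945632e+01]), array([ 4.75009749e+01,  1.28988283e+01, -3.33688650e+01,  
[... 705 characters left out ...]
0e+01, -2.54444375e-14,
       -4.37323067e+01, -1.37500975e+02]), array([-6.98467300e+00,  1.33077782e+01, -3.27805943e+01, -2.54444375e-14,
       -4.39116275e+01, -8.30153270e+01]), array([-5.24055188e+00,  2.42643233e+01, -1.53831021e+01, -2.54444375e-14,
       -5.03525746e+01, -8.47594481e+01])]
[0.49448556 0.19992271 0.4607674 ] [-1.60105837e+01 -2.25135122e-02 -9.00860662e+01]
('tray', [([0.5488, 0.2043, 0.0083], 0.9)])
('tray_block', [([0.5507, 0.2034, 0.0049], 0.91)])
('riser', [([0.5916, 0.2234, 0.0677], 0.69)])
('firebrick', [([0.5481, 0.3036, 0.0429], 0.63), ([0.396, -0.0189, 0.0398], 0.2)])
(0.64, [546.3, 203.3, 52.6, 93.2, 88.4]) (0.59, [549.3, 203.5, 55.7, 98.7, 88.4])
5.6667
```

```bash
python3 -c "
import cv2,numpy as np
a=cv2.imread('pics/w1.png');b=cv2.imread('pics/w2.png')
cv2.imwrite('pics/w1c.png',cv2.resize(a,(800,600),interpolation=cv2.INTER_CUBIC));cv2.imwrite('pics/w2c.png',cv2.resize(b,(800,600),interpolation=cv2.INTER_CUBIC))"
```

```text
(no output)
```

View pics/w1c.png

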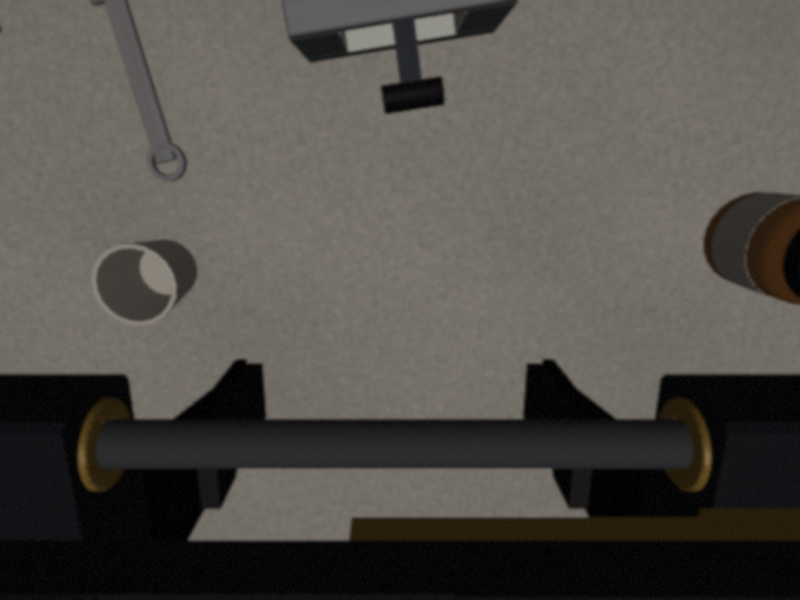

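View pics/w2c.png

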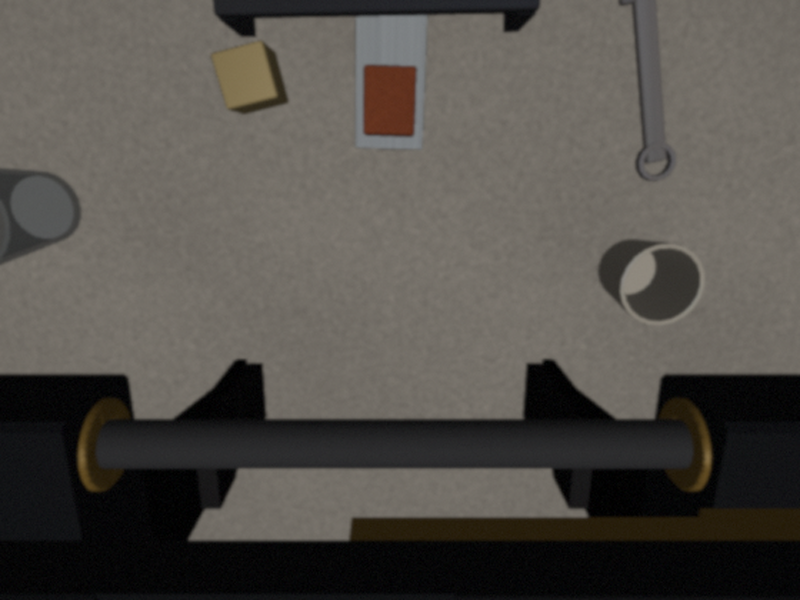

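```bash
python3 - <<'E'
from h import *
def mr(f,m,z,lbl):
    c=max(cv2.findContours(m.astype(np.uint8),0,1)[0],key=cv2.contourArea)[:,0]
    w=np.array([onplane(f,u,v,z)[:2] for u,v in c])*1000
    print(lbl,cv2.minAreaRect(w.astype(np.float32)))
f0=env.grab_frame("wrist");
f=dict(f0)
im=f["image"]; hsv=cv2.cvtColor(im,cv2.COLOR_BGR2HSV)
b=((hsv[...,0]<12)&(hsv[...,1]>140)).copy(); b[:, :240]=0; b[:,310:]=0;b[110:]=0
mr(f,b,.033,"block")
p=((hsv[...,1]<45)&(hsv[...,2]>125))|b; p[:,:235]=0;p[:,310:]=0;p[110:]=0;p[:14]=0
p=cv2.morphologyEx(p.astype(np.uint8),cv2.MORPH_OPEN,np.ones((5,5)))
mr(f,p,.008,"plate")
print("V plate/bench",im[20,260],im[20,240],im[50,330])
f1=dict(f0); f1["position"]=[0.49426984,-0.20978505,0.460653]; f1["orientation"]=[-16.0203253,-.0143514680,-90.0938862]
im=cv2.imread("pics/w1.png"); g=im.max(2)
m=(g<38); m2=np.zeros_like(m); m2[48:84,260:318]=m[48:84,260:318]
m3=cv2.morphologyEx(m2.astype(np.uint8),cv2.MORPH_OPEN,np.ones((9,9)))
mr(f1,m3,.094,"bar")
# lid front edge in the top image of lid (bright)
t=env.grab_frame("top"); g=cv2.cvtColor(t["image"],cv2.COLOR_BGR2GRAY)
cv2.imwrite("pics/c.png",np.hstack([cv2.resize(t["image"][145:235,300:400],(400,360),interpolation=2),cv2.resize(t["image"][140:240,160:260],(400,360),interpolation=2)]))
cv2.imwrite("pics/c2.png",np.hstack([cv2.resize(im[0:84,190:370],(790,370),interpolation=2)]))
E
```

```text
block ((534.4268798828125, 203.59185791015625), (36.1563835144043, 46.6453857421875), 89.91260528564453)
plate ((536.7071533203125, 203.6276092529297), (37.91092300415039, 49.759437561035156), 89.066162109375)
V plate/bench [128 127 123] [103 109 114] [102 110 115]
bar ((532.45556640625, -222.0493927001953), (16.73191261291504, 37.74386215209961), 8.461691856384277)
```

View pics/c.png

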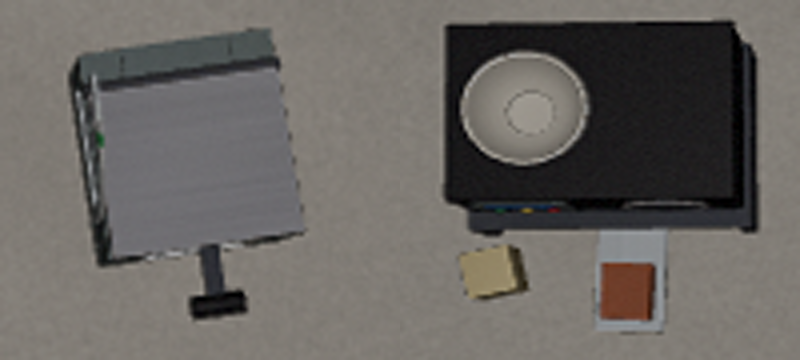

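```bash
python3 - <<'E'
from h import *
t=env.grab_frame("top")
P=[onplane(t,300+u/4-.4,145+v/4-.4,.097)[:2]*1000 for u,v in [(112,257),(303,232),(278,68),(100,90)]]
P=np.array(P);print(P.round(1))
d=P[0]-P[1];print("yaw from front",np.degrees(np.arctan2(-d[0],d[1])))
fm=(P[0]+P[1])/2; rm=(P[2]+P[3])/2;d=rm-fm;print(fm,rm,np.degrees(np.arctan2(d[1],d[0])),np.linalg.norm(d))
print("bar",onplane(t,300+218/4-.4,145+304/4-.4,.1)*1000)
r=[(onplane(t,160+u/4-.4,140+v*100/360-.4,z)*1000).round(1) for u,v,z in [(480,228,.06),(750,228,.06),(600,330,.008),(664,332,.008),(627,291,.033)]]
print(r)
E
```

```text
[[ 569.1 -144. ]
 [ 588.2 -287.8]
 [ 713.  -271.1]
 [ 696.  -136. ]]
yaw from front 7.5538873545346
[ 578.66535093 -215.93087658] [ 704.50676027 -203.54520861] 5.6211089055862535 126.44945660298946
bar [ 533.80948796 -222.61417337  100.        ]
[array([5.9e+02, 3.0e-01, 6.0e+01]), array([ 590.3, -209.1,   60. ]), array([503.3, -96.2,   8. ]), array([ 501.6, -147.6,    8. ]), array([ 537.1, -115.9,   33. ])]
```

```bash
cat >> h.py <<'E'
Y=7.0; ex=np.array([np.cos(np.radians(Y)),np.sin(np.radians(Y)),0]); ez=np.array([0,0,1.])
H=np.array([0.7065,-0.2007,0.091])
def bar(a): a=np.radians(a); return H+0.175*(-np.cos(a)*ex+np.sin(a)*ez)
def st(*k):
    s=env.read_state(); print({q:np.round(s[q],4).tolist() for q in ("clock","position","force","finger_force","opening")+k})
    return s
E
python3 - <<'E'
from h import *
o=[180,0,Y]; d=np.array([0,0,-.019])
print(bar(0))
env.gripper_to(0.8,25)
env.goto(bar(0)+d+[0,0,.10],o)
print(env.move_straight(bar(0)+d,rate=.1,force_limit=8)); st()
env.gripper_to(0.0,25); st()
f=env.grab_frame("scene")
for a in range(10,61,10):
    env.move_straight(bar(a)+d,rate=.1)
    s=st()
    if np.linalg.norm(s["force"])>40: break
t=env.grab_frame("scene"); cv2.imwrite("pics/s60.png",cv2.resize(t["image"][100:310,140:420],(800,600),interpolation=2))
E
```

```text
[ 0.53280442 -0.22202714  0.091     ]
False
{'clock': 9.275, 'position': [0.5334, -0.2221, 0.0727], 'force': [-0.0387, 0.1175, -0.0214], 'finger_force': 0.0, 'opening': 0.7989}
{'clock': 9.9, 'position': [0.5329, -0.2224, 0.0721], 'force': [0.4324, -3.1988, -0.0277], 'finger_force': 24.9793, 'opening': 0.4566}
{'clock': 10.4083, 'position': [0.5353, -0.2221, 0.1029], 'force': [-1.5069, -2.7611, 1.9377], 'finger_force': 24.9938, 'opening': 0.4525}
{'clock': 10.8667, 'position': [0.5429, -0.2209, 0.132], 'force': [-1.8152, -3.5069, 2.3355], 'finger_force': 24.9853, 'opening': 0.4535}
{'clock': 11.325, 'position': [0.5555, -0.2191, 0.1594], 'force': [-3.6384, -2.337, 2.3072], 'finger_force': 24.977, 'opening': 0.4583}
{'clock': 11.7833, 'position': [0.5729, -0.2165, 0.1843], 'force': [-3.938, -0.6041, 2.7026], 'finger_force': 24.9753, 'opening': 0.4574}
{'clock': 12.2417, 'position': [0.5945, -0.2134, 0.2059], 'force': [-4.7025, 0.6549, 2.3007], 'finger_force': 24.9747, 'opening': 0.4539}
{'clock': 12.7, 'position': [0.6196, -0.2098, 0.2235], 'force': [-5.6121, 2.7794, 2.8261], 'finger_force': 24.9772, 'opening': 0.4535}
```

View pics/s60.png

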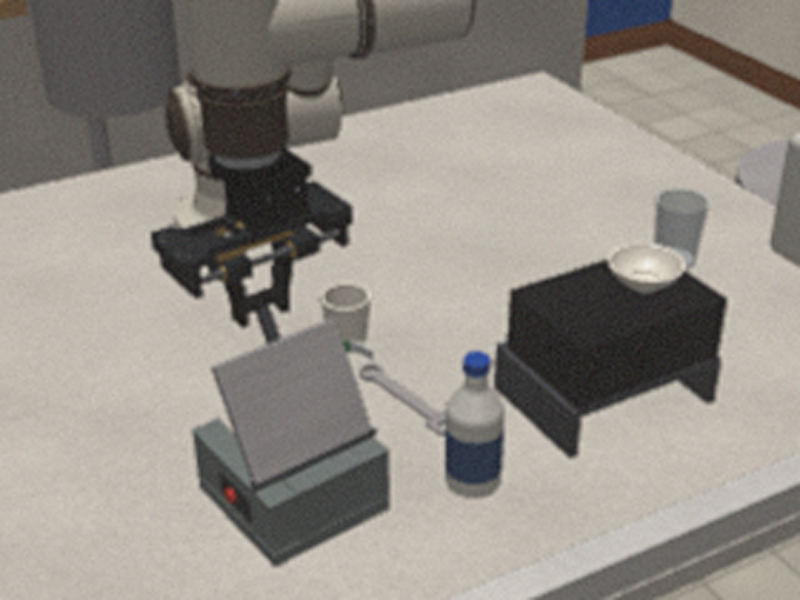

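```bash
python3 - <<'E'
from h import *
d=np.array([0,0,-.019])
env.gripper_to(0.75); st()
env.move_straight(bar(60)+d+[0,0,.09],rate=.15)
t=env.grab_frame("top"); cv2.imwrite("pics/t60.png",t["image"])
print(bar(60)); 
env.gripper_to(1.0,40)
env.goto([.50,.15,.33],[180,0,180])
t=env.grab_frame("top"); s=env.grab_frame("scene")
for f in(t,s): print(S(f,"lid_grip"),S(f,"lid"))
cv2.imwrite("pics/r.png",np.hstack([cv2.resize(t["image"][130:235,300:400],(400,420),interpolation=2),cv2.resize(s["image"][190:310,190:310],(400,420),interpolation=2)]))
# bar(60) prediction and others in pixel coords of the crops
def proj(f,P):
    R=Ro.from_euler('xyz',f["orientation"],degrees=True).as_matrix(); q=R.T@(P-np.array(f["position"]))
    return f["cx"]-f["fx"]*q[0]/q[2], f["cy"]+f["fy"]*q[1]/q[2]
ey=np.array([-ex[1],ex[0],0])
def corner(a,sd): a=np.radians(a); return H+.130*(-np.cos(a)*ex+np.sin(a)*ez)+sd*.073*ey
for a in(50,60,70):
    u,v=proj(t,bar(a)); print(a,"top",(u-300)*4,(v-130)*4)
    for sd in(1,-1):
        u,v=proj(s,corner(a,sd)); print("  scene corner",sd,(u-190)/.3,(v-190)*3.5)
st()
for p,o in [([.535,.2036,.011],[180,0,180]),([.39,.2,.11],[180,0,180]),([.37,.2,.014],[180,15,180]),([.38,-.24,.05],[180,15,187]),([.54,-.22,.03],[180,15,187])]:
    print(env.inverse_kinematics(p,o))
E
```

```text
{'clock': 13.5, 'position': [0.6197, -0.2114, 0.2235], 'force': [0.0984, 0.2452, 0.1667], 'finger_force': 0.0, 'opening': 0.7448}
[ 0.61965221 -0.21136357  0.24255445]
('lid_grip', [([0.6661, -0.2028, 0.1806], 0.77)]) ('lid', [([0.6649, -0.2036, 0.1742], 0.84), ([0.5779, 0.1997, 0.0039], 0.27)])
('lid_grip', [([0.6762, -0.2043, 0.1496], 0.89)]) ('lid', [([0.675, -0.2098, 0.1525], 0.98), ([0.6676, 0.2593, 0.1707], 0.59)])
50 top 237.387150133236 263.5897122726259
  scene corner 1 209.4476756704688 79.22306677692136
  scene corner -1 68.09602126128709 136.5521858553634
60 top 237.47584416261475 223.59297208147473
  scene corner 1 219.9266975283325 76.17505255566431
  scene corner -1 76.89524046984843 134.255375147603
70 top 235.62256945137392 179.52121657027214
  scene corner 1 232.0784377751564 77.42441755643632
  scene corner -1 87.47745255006389 136.50748227355515
{'clock': 18.5917, 'position': [0.5, 0.1499, 0.33], 'force': [0.1366, 0.132, 0.7851], 'finger_force': 0.0, 'opening': 0.9982}
[ 3.70449364e+01  3.05066415e+01 -2.09355607e+01 -2.54444375e-14
 -3.85577978e+01 -1.27044936e+02]
[ 4.85324653e+01  1.12141344e+01 -3.37848748e+01 -2.54444375e-14
 -4.50009908e+01 -1.38532465e+02]
None
[-16.39132955  14.27092323 -38.8909343  -14.79623631 -23.72527954
 -53.72971307]
[ -8.65913148  25.66928635 -25.1684792   -9.51543532 -24.99785282
 -66.21132766]
```

View pics/r.png

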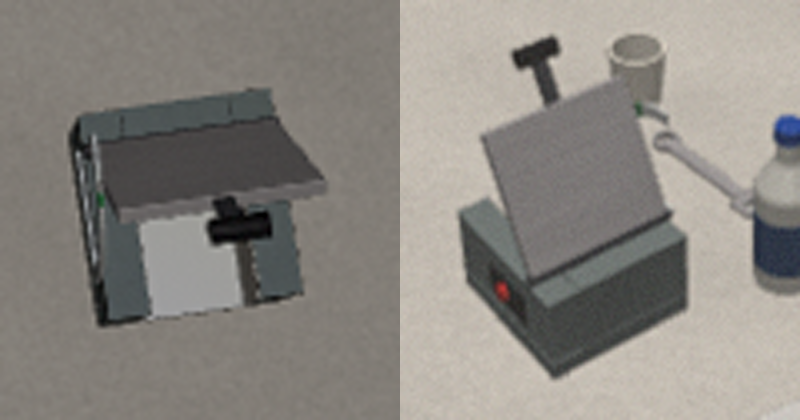

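```bash
cat >> h.py <<'E'
def proj(f,P):
    R=Ro.from_euler('xyz',f["orientation"],degrees=True).as_matrix(); q=R.T@(P-np.array(f["position"]))
    return f["cx"]-f["fx"]*q[0]/q[2], f["cy"]+f["fy"]*q[1]/q[2]
ey=np.array([-ex[1],ex[0],0])
C=np.array([H[0],H[1],0])-.05*ex
E
python3 - <<'E'
from h import *
t=env.grab_frame("top")
for y,z in((.042,.02),(-.042,.02),(.075,.085),(-.075,.085)):
    u,v=proj(t,C-.08*ex+y*ey+z*ez); print(y,(u-300)*4,(v-130)*4)
o=[180,0,180]
env.gripper_to(1.0,50)
env.goto([.534,.2036,.08],o)
print(env.move_straight([.534,.2036,.011],rate=.08,force_limit=8)); st()
env.gripper_to(0.2,50); s=st()
if .40<s["opening"]<.52:
    env.move_straight([.534,.2036,.015],rate=.05)
    print(env.move_straight([.40,.2036,.016],rate=.12,force_limit=15)); st()
    f=env.grab_frame("top"); cv2.imwrite("pics/p.png",f["image"])
    for n in("tray","tray_block","tray_handle"): print(S(f,n))
    print(rect(f,"tray",.02))
E
```

```text
0.042 137.4647997316747 318.43495430032533
-0.042 241.59090074194205 305.82451544427204
0.075 105.97477606451957 317.60014314964224
-0.075 301.83623587343095 293.8850739704932
False
{'clock': 20.8833, 'position': [0.5344, 0.2039, 0.0115], 'force': [0.1375, 0.1694, 1.1489], 'finger_force': 0.0, 'opening': 1.0007}
{'clock': 21.7333, 'position': [0.534, 0.2036, 0.011], 'force': [-0.4485, 0.5348, 0.2372], 'finger_force': 49.6853, 'opening': 0.4558}
False
{'clock': 23.25, 'position': [0.4007, 0.204, 0.0161], 'force': [0.0685, 0.4705, -3.0131], 'finger_force': 49.6971, 'opening': 0.4502}
('tray', [([0.4883, 0.202, 0.0086], 0.59)])
('tray_block', [([0.4912, 0.2029, 0.016], 0.68), ([0.6498, -0.1997, 0.0843], 0.6)])
('tray_handle', [([0.4926, 0.1988, 0.0146], 0.82), ([0.4261, -0.4996, 0.1102], 0.58)])
(0.85, [489.3, 199.0, 55.1, 112.6, 87.7])
```

```bash
python3 - <<'E'
from h import *
env.move_straight([.39,.2036,.03],rate=.1)
env.move_straight([.39,.2036,.15],rate=.2)
f=env.grab_frame("scene"); cv2.imwrite("pics/lift.png",cv2.resize(f["image"][100:310,140:420],(800,600),interpolation=2))
st()
env.goto([.39,.2036,.15],[180,0,7]); st("joint_positions")
B=H-.19*ex; B[2]=0
env.goto(B+[0,0,.13],[180,0,7]); 
print(env.move_straight(B+[0,0,.013],rate=.12,force_limit=6)); st()
f=env.grab_frame("top"); cv2.imwrite("pics/pl.png",cv2.resize(f["image"][130:330,240:440],(600,600),interpolation=2))
print(S(f,"tray"),S(f,"tray_handle"))
E
```

```text
{'clock': 24.625, 'position': [0.3889, 0.2026, 0.1483], 'force': [0.3286, 0.5336, -3.5265], 'finger_force': 49.6976, 'opening': 0.4539}
{'clock': 27.375, 'position': [0.39, 0.2036, 0.15], 'force': [0.3229, 0.5308, -3.9938], 'finger_force': 49.6973, 'opening': 0.4576, 'joint_positions': [48.8652, 8.1841, -30.445, 0.0021, -51.3669, 48.1247]}
False
{'clock': 30.1417, 'position': [0.5187, -0.2239, 0.0138], 'force': [0.9574, -0.3258, -3.4093], 'finger_force': 49.6971, 'opening': 0.4599}
('tray', [([0.4231, -0.2319, 0.0037], 0.6), ([0.4248, -0.5026, 0.1103], 0.55)]) ('tray_handle', [([0.4278, -0.2303, 0.0126], 0.76)])
```

View pics/lift.png

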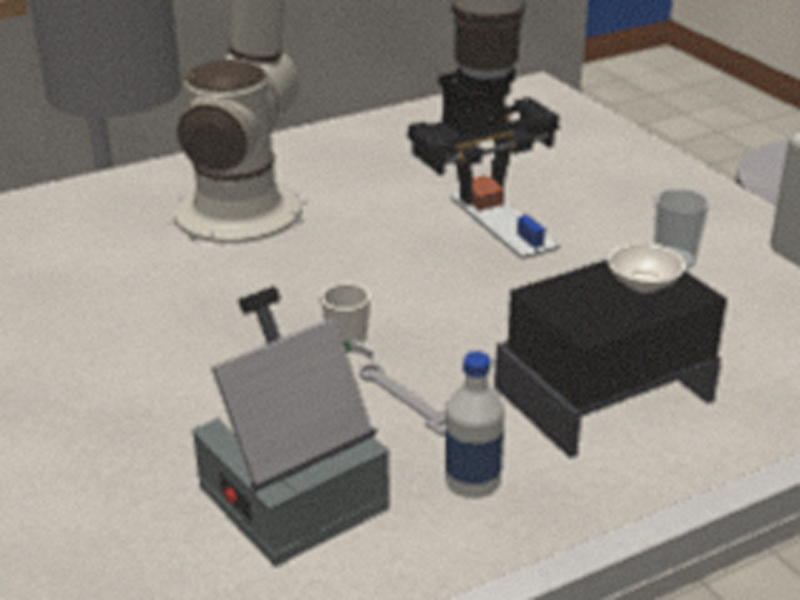

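```bash
python3 - <<'E'
from h import *
B=H-.19*ex; B[2]=0
print(env.move_straight(B+[0,0,.010],rate=.04,force_limit=6))
env.gripper_to(1.0,55)
env.move_straight(B+[0,0,.10],rate=.2)
G=H-.31*ex; G[2]=0
env.goto(G+.003*ex-[.10,0,0]+[0,0,.2],[180,0,187]) if env.inverse_kinematics(G+.003*ex-[.10,0,0]+[0,0,.2],[180,0,187]) is not None else print("no")
f=env.grab_frame("top"); w=env.grab_frame("wrist")
for n,g in(("t",f),("w",w)):
    hsv=cv2.cvtColor(g["image"],cv2.COLOR_BGR2HSV)
    for nm,lo,hi,z in(("handle",(105,130,40),(130,255,255),.035),("block",(0,130,40),(12,255,255),.033)):
        m=cv2.inRange(hsv,lo,hi); k,_,st_,ce=cv2.connectedComponentsWithStats(m)
        for i in range(1,k):
            if st_[i,4]>25:
                p=onplane(g,*ce[i],z); 
                if abs(p[1]+.23)<.06 and .3<p[0]<.6: print(n,nm,p.round(4),st_[i,4],"cooler frame",((p-C)@ex).round(4),((p-C)@ey).round(4))
cv2.imwrite("pics/rg.png",np.hstack([cv2.resize(f["image"][130:330,240:440],(400,400)),cv2.resize(w["image"],(400,300)).copy() if 0 else cv2.resize(w["image"],(400,400))]))
st()
E
```

```text
False
t handle [ 0.3963 -0.2369  0.035 ] 70 cooler frame -0.2623 0.0018
t block [ 0.5159 -0.225   0.033 ] 181 cooler frame -0.1422 -0.0009
w handle [ 0.3828 -0.2369  0.035 ] 421 cooler frame -0.2757 0.0035
{'clock': 34.825, 'position': [0.3019, -0.2381, 0.1999], 'force': [-0.8065, -0.3636, -0.061], 'finger_force': 0.0, 'opening': 0.9997}
```

View pics/rg.png

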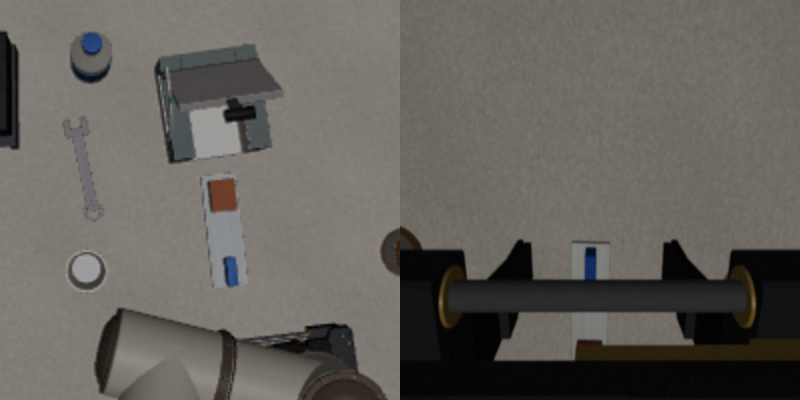

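```bash
python3 - <<'E'
from h import *
o=[180,15,187]
P=lambda x,z,y=0: C+x*ex+y*ey+z*ez
env.goto(P(-.262,.08),o)
print(env.move_straight(P(-.259,.014),rate=.1,force_limit=8)); st()
env.gripper_to(0.0,58); s=st()
if .12<s["opening"]<.26:
    env.move_straight(P(-.259,.050),rate=.08); st("wrist_torque")
    f=env.grab_frame("scene"); w=env.grab_frame("top")
    cv2.imwrite("pics/h.png",np.hstack([cv2.resize(w["image"][130:250,300:420],(400,400)),cv2.resize(f["image"][150:310,150:310],(400,400),interpolation=2)]))
E
```

```text
False
{'clock': 36.2833, 'position': [0.4003, -0.2385, 0.0147], 'force': [-0.345, -0.3905, 0.9802], 'finger_force': 0.0, 'opening': 1.0}
{'clock': 37.4333, 'position': [0.3996, -0.2382, 0.0139], 'force': [-0.0377, 0.9317, -0.1363], 'finger_force': 57.9968, 'opening': 0.1825}
{'clock': 38.0333, 'position': [0.3993, -0.2381, 0.0498], 'force': [-0.3151, 0.5694, -3.9252], 'finger_force': 57.9971, 'opening': 0.1774, 'wrist_torque': [-0.1494, 1.0288, -0.003]}
```

View pics/h.png

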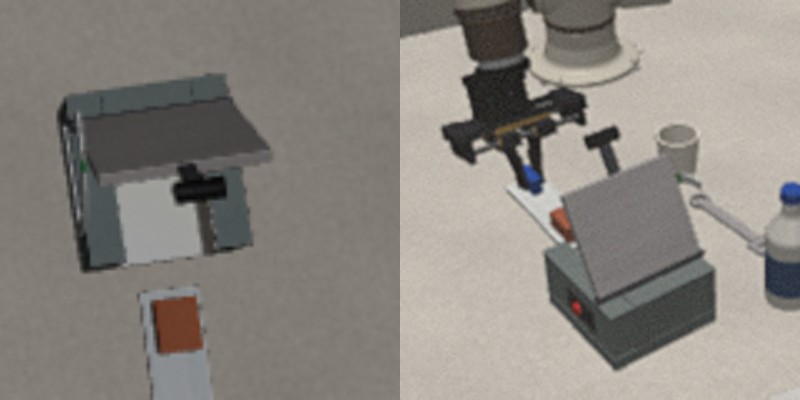

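```bash
python3 - <<'E'
from h import *
P=lambda x,z,y=0: C+x*ex+y*ey+z*ez
def blk(f,z):
    m=cv2.inRange(cv2.cvtColor(f["image"],cv2.COLOR_BGR2HSV),(0,130,40),(12,255,255)); k,_,s,c=cv2.connectedComponentsWithStats(m)
    for i in range(1,k):
        if s[i,4]>60:
            p=onplane(f,*c[i],z)
            if abs(p[1]+.22)<.08: print("block",((p-C)@ex).round(4),((p-C)@ey).round(4),s[i,4])
f=env.grab_frame("top"); blk(f,.069)
print(env.move_straight(P(-.20,.050),rate=.1,force_limit=8)); f=env.grab_frame("top"); blk(f,.069)
print(env.move_straight(P(-.108,.050),rate=.08,force_limit=8)); st()
w=env.grab_frame("top"); f=env.grab_frame("scene")
cv2.imwrite("pics/i.png",np.hstack([cv2.resize(w["image"][130:250,300:420],(400,400)),cv2.resize(f["image"][150:310,150:310],(400,400),interpolation=2)]))
E
```

```text
block -0.1422 -0.0001 196
False
block -0.084 0.0001 194
False
{'clock': 40.275, 'position': [0.5491, -0.22, 0.0499], 'force': [-0.349, 0.0613, -4.1496], 'finger_force': 57.997, 'opening': 0.1791}
```

```bash
python3 - <<'E'
from h import *
P=lambda x,z,y=0: C+x*ex+y*ey+z*ez
print(env.move_straight(P(-.108,.033),rate=.04,force_limit=5)); st()
env.gripper_to(0.55); st()
env.move_straight(P(-.145,.17),rate=.15)
env.goto([.35,.1,.30],[180,0,187]); st()
w=env.grab_frame("top"); f=env.grab_frame("scene")
m=cv2.inRange(cv2.cvtColor(w["image"],cv2.COLOR_BGR2HSV),(105,130,40),(130,255,255)); k,_,s,c=cv2.connectedComponentsWithStats(m)
for i in range(1,k):
    p=onplane(w,*c[i],.055)
    if s[i,4]>20 and abs(p[1]+.22)<.08: print("handle",((p-C)@ex).round(4),((p-C)@ey).round(4))
u,v=proj(w,bar(60)); print("bar60 pred",(u-300)*4,(v-130)*4)
cv2.imwrite("pics/fin.png",np.hstack([cv2.resize(w["image"][130:230,300:400],(400,400),interpolation=2),cv2.resize(f["image"][150:310,150:310],(400,400),interpolation=2)]))
E
```

```text
True
{'clock': 40.8, 'position': [0.5493, -0.2199, 0.0338], 'force': [0.1402, -0.3874, 4.3061], 'finger_force': 57.9991, 'opening': 0.1765}
{'clock': 41.6417, 'position': [0.5472, -0.2194, 0.0323], 'force': [0.619, -1.2074, 0.6695], 'finger_force': 0.0, 'opening': 0.5515}
{'clock': 44.175, 'position': [0.3501, 0.0998, 0.2995], 'force': [-0.3718, -0.7214, -0.7127], 'finger_force': 0.0, 'opening': 0.5544}
handle -0.1111 -0.0006
bar60 pred 237.47584416261475 223.59297208147473
```

View pics/fin.png

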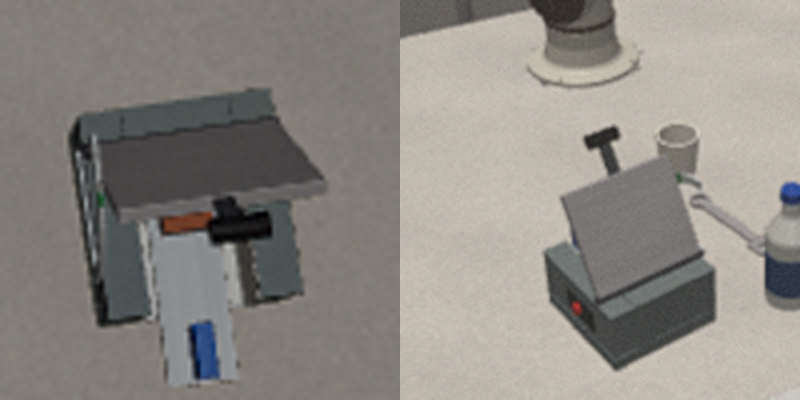

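```bash
python3 -c "
from workcell import env
print(env.close_job())"
```

```text
the job is handed in; nothing more can be done
None
```

The lid stands at about 59–60 degrees and is released. The tray lies in the chamber with its block about 6 mm from the back wall and its handle out of the open front, and nothing else on the bench looked moved in the pictures. I handed the job in at about 44 s; `close_job` returned no verdict.

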